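Complete the relay kit and stack its top tray

TASK

Lay the loose relay board flat in the empty half of the lower dark grey tray, which stands in the steel nest. Then carry the top tray level by its handle and stack it on the lower one, feeling gently until its four corner lugs drop into the lower tray's sockets and it sits fully home, without forcing or dropping anything. Let go, and leave the bottle, the wick bobbin and the marker where they are.

Things in the scene. Friction and masses are not known exactly. Their poses are not given: they have to be found in the camera images.
- relay_board: The one loose small green relay board, 34 x 50 x 14 mm with its components; the rigid board that fingers meet is 31 mm across x, 45 mm along y, from the underside to 8 mm height; 32 g. Origin at the centre of its underside, x across the short side, y along the long side, z up. It lies on the bench at the left.
- nest: Bright steel locating plate, 160 (x) x 220 (y) x 3 mm, screwed to the bench, four steel angles 21 mm high at its corners. Origin at the centre of its underside, z up. In it stands the loose lower tray. It carries 9 N so, about 15 N with both trays; never load it above 60 N in all, sideways shoves included (seating needs no more than the top tray's weight and a light push).
- tray_seat (a point): Middle of the lower tray's rim IF that tray stood centred in the nest; 49 mm above the nest's origin, axes as the nest's. The lower tray itself IS NOT MEASURED: it stands loose, 11 mm play to the angles, well off centre by up to 10 mm in x and in y, turned up to 0.01 rad. Dark grey plastic, 120 (x) x 180 (y) mm, 46 mm high, 0.87 kg, stands on four 10 mm lugs.
- empty_half (a point): Middle of the floor of the lower tray's empty half if that tray stood centred: 44 mm along the nest's +y and 17 mm above its origin. The half is 112 (x) x 84 (y) mm inside, walls to 49 mm above the nest's origin; the divider at the tray's middle, 3 mm thick, to 38 mm; a 25 mm square post fills each outer corner. The other half (-y) holds two fixed relay boards.
- socket (a point): Mouth of the lower tray's +x +y corner socket if that tray stood centred. Four like it at 47.5 mm (x) and 77.5 mm (y) either side of the tray's centre, in the flat tops of its corner posts: square, 14 mm wide, 12 mm deep, 0.6 mm chamfer. With lugs in the sockets the top tray's origin is 39 mm above the nest's; standing beside them on the posts, 49 mm.
- top_tray: Dark grey plastic tray with a carrying handle, 120 (x) x 180 (y) mm like the lower one, rim 46 mm above its lug tips, 0.4 to 0.65 kg with the three relay boards fixed in it. Origin midway between the tips of the four lugs it stands on; x along the short side, y along the long side, z up. It may be stacked either way round.
- handle (a point): Centre of the top tray's straight grip bar, 86 mm above the tray's origin. The bar runs along the tray's y, 16 mm wide (x), 18 mm high, 118 mm long; free space beneath it for 33 mm, uprights at 52 mm from its centre.
- lug (a point): Tip of the top tray's +x +y lug. Four like it at 47.5 mm (x) and 77.5 mm (y) either side of the tray's centre: round, 12 mm across, 10 mm long, tapering to 11.2 mm across at the tip over the last 3 mm.
- flux_bottle: Amber dropper bottle, 36 mm across, 93 mm tall, standing at the back between the trays; to be left alone. Origin at the centre of its underside.
- wick_bobbin: Flat copper wick bobbin, 45 mm across, 10 mm high, lying at the front edge; to be left alone. Origin at the centre of its underside.
- marker: Marker pen, 12 x 128 x 12 mm, lying at the front right; to be left alone. Origin at the middle of its underside, y along the pen.
Not all that is in view belongs to the job. Leave any brown look-alike of the relay_board alone.

How it is judged:
By the outcome, as a careful person would: the job done as asked, in the order asked, and still so for the second after the job is handed in, with the robot touching nothing.
It also fails if it takes over 70 s, if anything falls off the work surface, if the arm or the gripper's body presses on something with over 40 N, if the wrist force passes 120 N, or if a joint passes its speed limit or range.

ROBOT

A 7-joint arm with a two-finger parallel gripper is mounted at the origin on a cart in front of the work surface, level with it; the furniture and walls round the work are solid. World frame = base frame: x ahead of the robot, y to its left, z up, the work surface at z = 0. Lengths are in mm, angles in rad, forces in N, time in s.
With the tool pointing down it reaches from about 400 to 900 mm from the base axis. Payload 5.6 kg.
Tool frame: the origin (TCP) lies midway between the tips of the shut fingers; the grasp point (between the pads) lies 19 mm behind it; z points along the fingers, y is the line along which they close (so a half turn about z gives the same grasp; the last joint's range is limited). The gripper opens to 92 mm and grips with 3 to 60 N. Pads are 20 mm wide; open, the fingers measure 128 mm over their backs; the gripper's body (75 mm by 189 mm) begins 69 mm behind the grasp point.
Start: joints at [-1.324, 0.468, -0.012, 1.603, 0.006, 1.071, -0.056], TCP at [185.786, 622.891, 214.592] pointing down, gripper open.
Joint ranges: [-2.53, 2.53], [-0.31, 2.02], [-1.57, 1.55], [0.28, 2.44], [-1.29, 4.43], [0.15, 1.84], [-2.92, 2.92]. Speed limits (rad/s): [2.57, 2.57, 3.14, 3.14, 3.14, 3.14, 3.14].

INTERFACE

Orientations are given as a rotation vector (axis times angle).
In Python, from cell import robot, grip, kin, viewer gives the robot as it stands. Calls block until the motion is done:
- robot.movep(position, orientation): joint-space move of the TCP to a pose.
- robot.servo_line(position, feed=150, rotation=None): straight line of the TCP; rotation=None keeps the orientation; feed is the mean speed in mm/s.
- robot.goto_joints(angles): joint-space move.
- grip(opening, newtons=None): opening from 0.0 (shut) to 1.0 (fully open); newtons is the grip in N (None keeps the last); returns when the fingers have stopped.
- robot.hold(seconds).
- kin.ik(position, orientation): joint angles nearest the present ones, or None.
- robot.observe(): the state.
- viewer.read_camera(name): name is "scene" or "top"; returns the picture (420x560x3 uint8, red, green, blue); there is no depth.
- viewer.camera_info(name): a dict with "camera_matrix" (3x3 intrinsics, pixels), "k1" (the pictures are not rectified: a ray, as slopes to the right and down, at radius r is drawn at 1 + k1 r^2 times it, then the intrinsics apply), "R" (3x3) and "t" (3): a world point X has camera coordinates R X + t. Camera axes: x right, y down, z forward; pixel columns grow to the right and rows downward; lengths in mm; the calibration is good to about 2 mm. A picture is of the moment at which its call begins. camera_info takes no time and is no camera call.
A pose or a line that the arm cannot do raises robot.IKError and nothing moves.
- robot.job_done(): hands the job in; it is judged then, once.
Trained networks look in the newest picture that a camera, given by its name, has taken for a name from the list of things; names that differ only in an ending like _2 or _b are one class to them, and where a whole thing is asked for, a point or a joint stands for the part that bears it (a point fixed in the world has none). Each returns a list of dicts, best first, with "confidence" (0 to 1); they miss things now and then, are a little off and sometimes report something else, mostly with a low value. They report only what shows in the picture. A call takes as long as a camera call. They do not tell look-alikes from the thing itself.
- viewer.silhouettes(name, camera): "mask" (420x560 bool, what is visible of it).
- viewer.pinpoint(name, camera): "at" ([x, y, z] in mm, in the coordinates of the camera as it stood for that picture, good to about 4 mm: a listed point, or the origin of a listed thing).
The state is a dict: "t": time; "joints": joint angles; "joint_velocities": joint speeds; "joint_torque": joint torques, N m; "tcp_pos": TCP position; "tcp_rot": TCP orientation; "contact_force": force on the tool from outside, world axes, zero at the start; "wrist_torque": the same for the moment, N m; "grip_width": opening from 0.0 (shut) to 1.0 (fully open); "grip_force": force on a finger pad.
Only numpy, scipy, OpenCV 4.12 (cv2) and the standard library are available. Lean on these libraries where they do the work, as an engineer would, in place of code of your own. Each camera call takes 0.05 s, during which the arm holds its last target. There are 200 camera calls.

## Working session

There is one attempt and no reset: what is moved stays moved. The work goes in short steps, each a Python script; the robot and the scene stay as the last script left them, time stands still between calls to the robot, and variables do not carry over. Pictures are saved under pics/ and viewed, at most 10 in all, crops included, and the job is handed in when it is done.

```bash
mkdir -p pics; ls; cat > h.py <<'E'
import numpy as np, cv2
from cell import robot, grip, kin, viewer
from scipy.spatial.transform import Rotation as Rot
def shot(cam,name):
    im=viewer.read_camera(cam); cv2.imwrite(f'pics/{name}.png',im[:,:,::-1]); return im
def world(p,cam):
    c=viewer.camera_info(cam); return np.array(c['R']).T@(np.array(p)-np.array(c['t']))
def undist(px,cam):
    c=viewer.camera_info(cam);K=np.array(c['camera_matrix'])
    return cv2.undistortPoints(np.array(px,float).reshape(-1,1,2),K,np.array([c['k1'],0,0,0,0.])).reshape(-1,2)
def onplane(px,z,cam):
    c=viewer.camera_info(cam);R=np.array(c['R']);o=-R.T@np.array(c['t'])
    u=undist(px,cam);d=np.c_[u,np.ones(len(u))]@R
    return o+d*((z-o[2])/d[:,2])[:,None]
def proj(X,cam):
    c=viewer.camera_info(cam)
    r,_=cv2.Rodrigues(np.array(c['R']))
    return cv2.projectPoints(np.array(X,float).reshape(-1,3),r,np.array(c['t'],float),np.array(c['camera_matrix']),np.array([c['k1'],0,0,0,0.]))[0].reshape(-1,2)
def down(yaw):  # tool z down; tool y at (yaw+90deg) from world x
    c,s=np.cos(yaw),np.sin(yaw)
    return Rot.from_matrix(np.array([[-c,-s,0],[-s,c,0],[0,0,-1.]]).T.T).as_rotvec()
E
python3 - <<'E'
from h import *
a=shot('scene','s0');b=shot('top','t0')
cv2.imwrite('pics/both.png',cv2.resize(np.vstack([a,b])[:,:,::-1],None,fx=.714,fy=.714))
for c in('scene','top'):
    i=viewer.camera_info(c);print(c,np.round(-np.array(i['R']).T@np.array(i['t'])),np.round(i['R'],2).tolist(),i['camera_matrix'][0][0],i['k1'])
    for n in('relay_board','nest','tray_seat','empty_half','socket','top_tray','handle','lug','flux_bottle','wick_bobbin','marker'):
        print(n,[(round(d['confidence'],2),np.round(world(d['at'],c),1).tolist()) for d in viewer.pinpoint(n,c)])
o=robot.observe();print(o['tcp_rot'],o['t'],o['contact_force'],Rot.from_rotvec(o['tcp_rot']).as_matrix().round(3))
E
```

```text
pics
scene [ 147. -803.  867.] [[0.9, -0.43, 0.02], [-0.25, -0.56, -0.79], [0.35, 0.71, -0.61]] 502.42251957560217 -0.028062096519182563
relay_board [(0.58, [811.6, 33.9, 0.9]), (0.41, [513.9, 388.2, 4.7]), (0.38, [536.2, 173.5, 87.6])]
nest []
tray_seat []
empty_half []
socket [(0.84, [599.4, -72.7, 53.2])]
top_tray [(0.86, [541.8, 175.8, 1.2])]
handle [(0.89, [541.1, 171.0, 89.5])]
lug [(0.61, [599.2, 241.9, 2.7])]
flux_bottle [(0.59, [717.7, 21.7, -0.2])]
wick_bobbin [(0.59, [384.6, -0.6, 1.5])]
marker [(0.66, [719.0, 13.2, -1.1]), (0.55, [379.5, -162.3, 0.5]), (0.43, [385.1, -0.7, 0.4])]
top [ 480.  120. 1445.] [[0.02, -1.0, 0.01], [-1.0, -0.02, -0.09], [0.09, -0.01, -1.0]] 467.2675701353591 -0.03431231640581925
relay_board [(0.76, [509.8, 386.3, -1.6]), (0.53, [813.2, 39.9, 1.2])]
nest [(0.31, [384.6, 10.3, 0.6])]
tray_seat []
empty_half [(0.66, [548.7, -93.7, 18.6])]
socket [(0.55, [600.8, -68.4, 50.0])]
top_tray [(0.8, [540.8, 179.0, -1.4])]
handle [(0.91, [541.2, 178.3, 82.8]), (0.62, [715.5, 20.6, -2.3])]
lug [(0.76, [595.8, 244.6, 0.7])]
flux_bottle [(0.49, [718.8, 19.2, -0.4])]
wick_bobbin [(0.68, [384.6, 8.9, -2.7]), (0.32, [601.4, -66.9, 49.1])]
marker [(0.52, [377.2, -160.6, -2.6])]
[ 4.53681528e-01  3.10862616e+00 -2.21397270e-07] 1.2 [0.69216441 0.19915602 0.37879668] [[-0.958  0.286  0.   ]
 [ 0.286  0.958 -0.   ]
 [-0.     0.    -1.   ]]
```

View pics/t0.png

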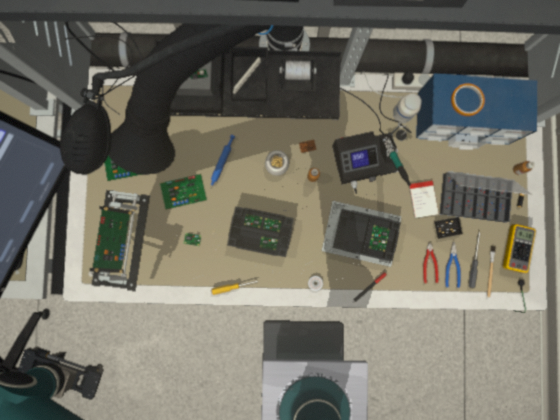

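View pics/s0.png

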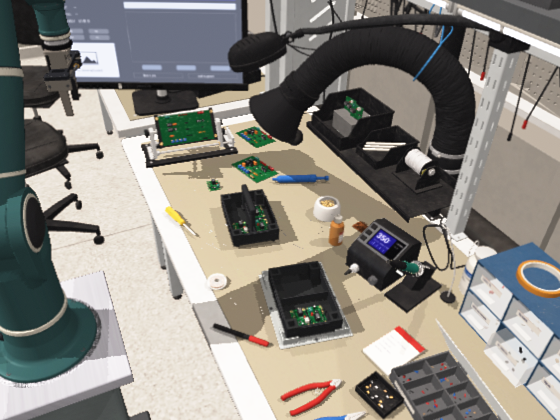

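The top view shows the loose board near pixel (193,239), the top tray near (260,232), and the nest with the lower tray near (362,232). The scene view shows the empty half of the lower tray on its left (+y) side. Next I'll refine with silhouettes.

```bash
python3 - <<'E'
from h import *
im={c:viewer.read_camera(c) for c in('top','scene')}
def rect(n,c,z,near=None):
    for d in viewer.silhouettes(n,c)[:3]:
        m=d['mask'].astype(np.uint8);cs,_=cv2.findContours(m,0,1)
        k=max(cs,key=cv2.contourArea).reshape(-1,2)
        w=onplane(k,z,c)[:,:2].astype(np.float32)
        r=cv2.minAreaRect(w);print(n,c,round(d['confidence'],2),np.round(k.mean(0)),np.round(r[0],1),np.round(r[1],1),round(r[2],1))
rect('relay_board','top',8);rect('relay_board','scene',8)
rect('nest','top',3);rect('nest','scene',3)
rect('socket','top',49);rect('lug','top',46);rect('socket','scene',49);rect('handle','top',95)
t=im['top'];s=im['scene']
A=cv2.resize(t[190:275,310:420],None,fx=4.5,fy=4.5,interpolation=2)[:300,:400]
f=lambda i,y,x,h,w:cv2.resize(i[y:y+h,x:x+w],(400,300),interpolation=cv2.INTER_CUBIC)
cv2.imwrite('pics/c0.png',np.vstack([np.hstack([f(t,195,315,75,100),f(t,195,210,75,100)]),np.hstack([f(t,224,173,30,40),f(s,255,255,75,100)])])[:,:,::-1])
E
```

```text
relay_board top 0.54 [307. 146.] [810.   38.5] [33.1 48.7] 15.5
relay_board top 0.53 [192. 239.] [511.5 387.6] [30.7 43.3] 1.3
relay_board top 0.39 [260. 231.] [538.9 179.2] [195.7 132.6] 79.9
relay_board scene 0.67 [213. 185.] [510.6 380.9] [58.6 34.3] 81.6
nest top 0.91 [356. 232.] [ 541.2 -132.2] [220.9 163.9] 78.7
nest scene 0.78 [299. 321.] [ 542.1 -133.9] [229.5 160.8] 78.1
nest scene 0.39 [248. 216.] [555.9 222.1] [263.3 135.5] 80.0
socket top 0.68 [356. 232.] [ 538.7 -125.4] [214.8 159.9] 79.2
lug top 0.69 [260. 231.] [537.9 177.7] [188.6 128.3] 78.1
lug top 0.53 [348. 240.] [ 538.8 -126.6] [212.6 152.9] 78.3
socket scene 0.73 [301. 321.] [ 521.1 -169.7] [217.7 152.2] 78.2
handle top 0.88 [259. 231.] [535.9 175.3] [181.2 120. ] 79.9
```

View pics/c0.png

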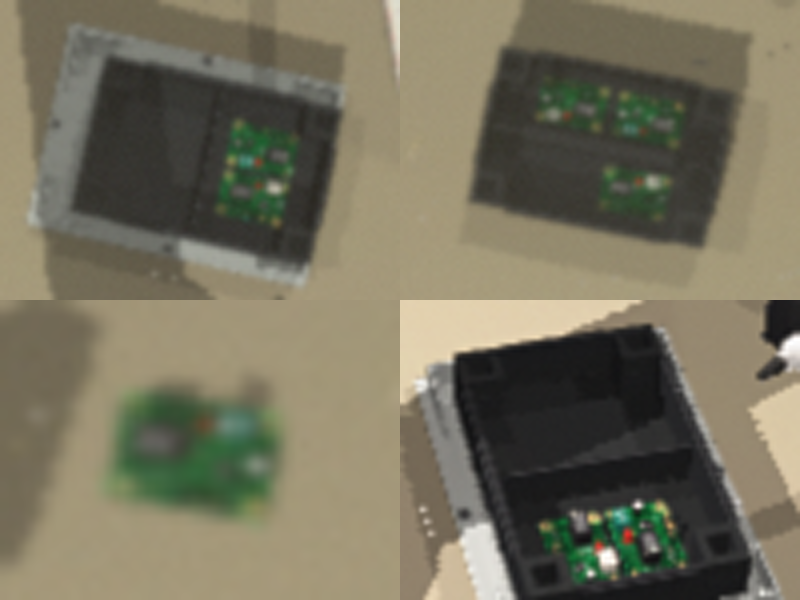

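The crop shows the lower tray rim corners, roughly at crop pixels (107,58), (72,212), (308,262) and (340,105). The loose board is turned about 6° and the nest about -11°. Moving to pick up the board.

```bash
python3 - <<'E'
s=open('h.py').read();i=s.index('def down');open('h.py','w').write(s[:i]+'''def down(a):  # tool z down, closing axis (tool y) at angle a from world x
    c,s=np.cos(a),np.sin(a)
    return Rot.from_matrix([[-s,c,0],[c,s,0],[0,0,-1.]]).as_rotvec()
YAW=np.radians(-11.3); AX=YAW   # closing along tray x
def st():
    o=robot.observe(); print('t',round(o['t'],2),'p',np.round(o['tcp_pos'],1),'F',np.round(o['contact_force'],2),'M',np.round(o['wrist_torque'],2),'w',round(o['grip_width']*92,1),'g',round(o['grip_force'],1)); return o
''')
E
python3 - <<'E'
from h import *
lo=np.array([(107,58),(72,212),(308,262),(340,105)])/4+[315,195]
up=np.array([(105,48),(72,203),(305,245),(338,92)])/4+[210,195]
for q,z in((lo,49),(up,46)):
    w=onplane(q,z,'top')[:,:2];e=lambda i,j:(np.linalg.norm(w[j]-w[i]).round(1),np.degrees(np.arctan2(*(w[j]-w[i])[::-1])).round(1))
    print(w.round(1).tolist(),w.mean(0),e(3,0),e(2,1),e(1,0),e(2,3))
for a in(AX,AX+np.pi):
    for p in([511,387,100],[541,178,67],[547,-95,60],[541,-135,250]):
        j=kin.ik(p,down(a));print(None if j is None else np.round(j,2))
a=AX if abs(kin.ik([511,387,100],down(AX))[6])<abs(kin.ik([511,387,100],down(AX+np.pi))[6]) else AX+np.pi
b=np.radians(-5.5)-AX+a
robot.movep([511,387,80],down(b)); grip(.62)
robot.servo_line([511,387,2.5],feed=80);st()
grip(0,15);st()
robot.servo_line([511,387,12],feed=60);st()
shot('scene','s1')
c=cv2.imread('pics/s1.png')[130:250,140:300];cv2.imwrite('pics/s1c.png',cv2.resize(c,None,fx=4,fy=4))
E
```

```text
[[608.6, -66.2], [492.8, -41.2], [459.1, -218.1], [577.0, -242.0]] [ 534.35939384 -141.86955914] (np.float64(178.7), np.float64(79.8)) (np.float64(180.0), np.float64(79.2)) (np.float64(118.5), np.float64(-12.2)) (np.float64(120.3), np.float64(-11.5))
[[609.6, 251.0], [492.9, 272.2], [465.4, 97.7], [580.2, 75.2]] [537.00165853 174.01789493] (np.float64(178.2), np.float64(80.5)) (np.float64(176.7), np.float64(81.0)) (np.float64(118.6), np.float64(-10.3)) (np.float64(117.0), np.float64(-11.1))
[-0.95  0.6   0.35  1.73 -0.26  0.86 -0.69]
[-0.76  0.56  0.49  1.93 -0.39  0.74 -0.23]
[-0.39  0.59  0.65  1.98 -0.53  0.74  0.38]
[-0.56  0.37  0.95  1.84 -0.34  1.1   0.31]
[-0.52  0.6  -0.25  1.7   0.19  0.87  2.1 ]
[-0.25  0.54 -0.16  1.9   0.12  0.72  2.46]
[-0.77  1.03  1.34  2.   -1.14  1.17 -2.26]
[-0.77  0.59  1.36  1.85 -0.62  1.22 -2.55]
t 5.04 p [511.5 387.3   3.1] F [-0.05  0.25 -0.01] M [-0.08  0.05 -0.01] w 57.0 g 0.0
t 5.56 p [511.2 387.2   2.8] F [0.11 0.12 2.64] M [-0.11  0.05 -0.01] w 30.3 g 14.9
t 5.87 p [511.3 387.3  12.6] F [0.16 0.58 0.06] M [-0.11  0.1   0.  ] w 30.3 g 14.9
```

View pics/s1c.png

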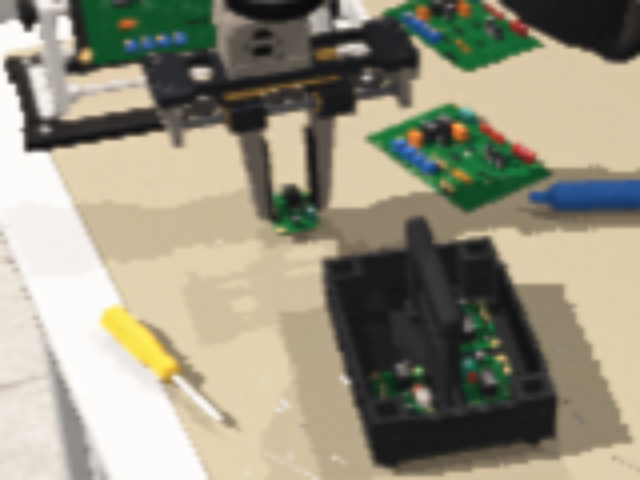

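Board is held (30.3 mm wide, between the fingers at about (295,205) in the crop). Carrying it to the empty half.

```bash
python3 - <<'E'
from h import *
robot.servo_line([511,387,150],feed=250)
ux=np.array([np.cos(YAW),np.sin(YAW)]);uy=np.array([-ux[1],ux[0]])
c=np.array([534.4,-141.9]);q=c+40*uy;print(q)
robot.movep([*q,150],down(AX));robot.servo_line([*q,70],feed=150)
st();im=viewer.read_camera('scene')
cv2.imwrite('pics/s2.png',cv2.resize(im[200:350,220:420,::-1],None,fx=4,fy=4))
E
```

```text
[ 542.23784577 -102.67541366]
t 9.08 p [ 542.8 -102.7   70.4] F [-0.15 -0.15  0.24] M [-0.06  0.07 -0.05] w 30.1 g 14.9
```

View pics/s2.png

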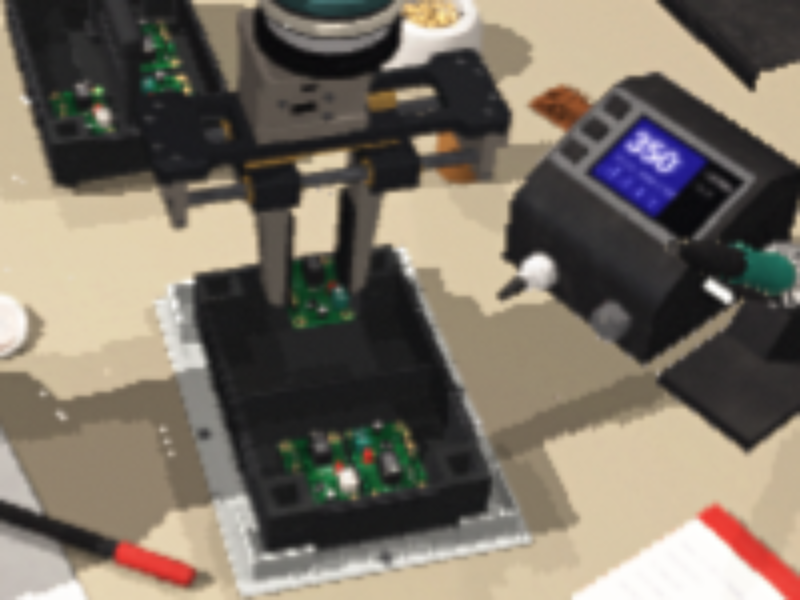

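```bash
python3 - <<'E'
from h import *
ux=np.array([np.cos(YAW),np.sin(YAW)]);uy=np.array([-ux[1],ux[0]])
c=np.array([534.4,-141.9]);q=c+40*uy
robot.servo_line([*q,24],feed=80)
for z in np.arange(23,17,-.7):
    robot.servo_line([*q,z],feed=20);o=robot.observe()
    if o['contact_force'][2]>1.0: break
st();grip(.42);st()
robot.servo_line([*q,80],feed=150)
p=c+40*uy-58*ux
robot.movep([*p,75],down(AX));grip(.3)
robot.servo_line([*p,34],feed=80);st()
grip(0,8);robot.hold(.15);st()
grip(.3);robot.servo_line([*p,70],feed=150)
im=viewer.read_camera('scene')
cv2.imwrite('pics/s3.png',cv2.resize(im[230:350,240:400,::-1],None,fx=4,fy=4))
E
```

```text
t 11.36 p [ 542.3 -102.7   19.7] F [-0.94 -1.18  3.19] M [-0.1   0.25  0.03] w 30.7 g 15.0
t 11.69 p [ 542.2 -102.7   19.4] F [ 0.11 -0.3   0.64] M [-0.04  0.1   0.02] w 38.7 g 0.0
t 13.61 p [485.3 -91.6  33.8] F [ 0.44 -0.66  0.85] M [-0.07  0.07  0.04] w 27.8 g 0.0
t 14.23 p [486.6 -91.6  34.5] F [ 4.03 -1.32  0.7 ] M [-0.36 -0.7  -0.06] w 3.7 g 8.0
```

View pics/s3.png

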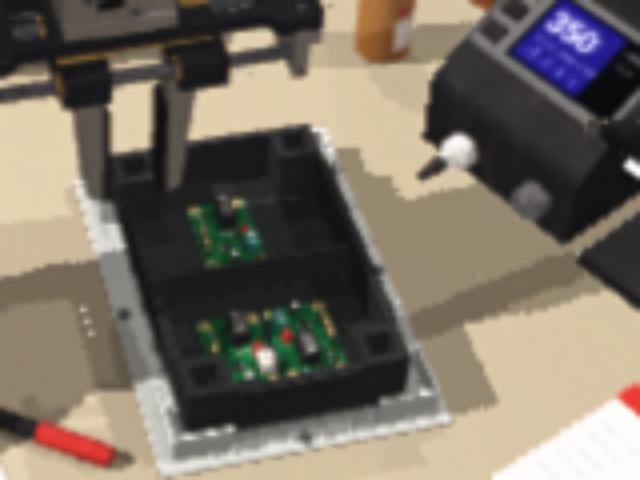

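The board lies flat in the empty half at about (225,230). The first wall pinch worked, so I'll take two more pinches to locate the lower tray.

```bash
python3 - <<'E'
from h import *
ux=np.array([np.cos(YAW),np.sin(YAW)]);uy=np.array([-ux[1],ux[0]])
c=np.array([534.4,-141.9])+1.4*ux
for p,a in((c-40*uy-58*ux,AX),(c+88*uy,AX+np.pi/2)):
    robot.movep([*p,72],down(a))
    robot.servo_line([*p,34],feed=80);st()
    grip(0,8);robot.hold(.15);o=st();d=np.array(o['tcp_pos'])[:2]-np.array([534.4,-141.9]);print('loc',d@ux,d@uy)
    grip(.3);robot.servo_line([*p,70],feed=150)
d=np.array([486.6,-91.6])-[534.4,-141.9];print('first',d@ux,d@uy)
print(kin.ik([541,178,110],down(AX)).__repr__(),robot.observe()['joints'])
E
```

```text
t 16.24 p [ 470.9 -170.    33.7] F [0.32 0.38 1.1 ] M [-0.06  0.11  0.01] w 27.7 g 0.0
t 16.87 p [ 470.8 -169.9   34.3] F [-2.88  1.27  5.74] M [ 0.06  0.7  -0.03] w 3.9 g 8.0
loc -56.8268251300585 -39.944397968572844
t 19.39 p [552.9 -55.9  33.6] F [-0.29  0.09  0.36] M [-0.   -0.02 -0.03] w 27.7 g 0.0
t 20.02 p [552.9 -57.8  34.4] F [-1.64 -6.24  1.74] M [-1.2   0.31  0.  ] w 4.0 g 8.0
loc 1.7089647370025745 86.08332561261817
first -56.7294717339267 39.95869163010231
array([-0.7605505 ,  0.49402643,  0.49420063,  1.91314985, -0.31544427,
        0.81099329, -0.29373452]) [-0.04574054  0.50248112  0.10857891  1.94618168 -0.08172913  0.69567182
  1.48582561]
```

```bash
python3 - <<'E'
from h import *
ux=np.array([np.cos(YAW),np.sin(YAW)]);uy=np.array([-ux[1],ux[0]])
c=np.array([538.,175]);p=c+88*uy
robot.servo_line([552,-55,150],feed=250)
robot.movep([*p,130],down(AX+np.pi/2));robot.servo_line([*p,32],feed=120)
st();grip(0,8);robot.hold(.15);o=st();d=np.array(o['tcp_pos'])[:2]-c;print('loc',d@ux,d@uy)
y=d@uy-88
grip(.3);robot.servo_line([*p,125],feed=200)
h=c+y*uy;print('handle',h)
grip(.6)
robot.movep([*h,130],down(AX));robot.servo_line([*h,67],feed=100)
st();grip(0,40);o=st()
h2=np.array(o['tcp_pos'])[:2]
robot.hold(.2);st()
robot.servo_line([*h2,80],feed=40);robot.hold(.3);st()
im=viewer.read_camera('scene')
cv2.imwrite('pics/s4.png',cv2.resize(im[150:270,180:340,::-1],None,fx=4,fy=4))
E
```

```text
t 23.57 p [556.6 263.4  38.8] F [-12.87  -1.69  48.2 ] M [-1.44  3.42 -0.15] w 27.5 g 27.9
t 24.16 p [555.6 257.6  38.6] F [-17.33 -12.12  55.55] M [-3.72  4.25 -0.17] w 15.0 g 27.9
loc 1.031746849890363 84.41966315038708
handle [537.2984468 171.4890692]
t 27.66 p [537.7 171.5  67.3] F [ 0.64 -0.32 -0.03] M [-0.07  0.1  -0.01] w 55.3 g 0.0
t 28.33 p [537.6 171.4  67.1] F [ 1.06 -0.58 -1.19] M [-0.1  -0.13  0.07] w 15.7 g 39.9
t 28.53 p [537.6 171.5  67.1] F [ 0.24 -0.91  0.13] M [-0.14 -0.23  0.12] w 15.6 g 39.9
t 29.31 p [537.5 171.4  79.8] F [ 0.66  0.24 -3.12] M [-0.11  0.08  0.05] w 16.1 g 39.9
```

View pics/s4.png

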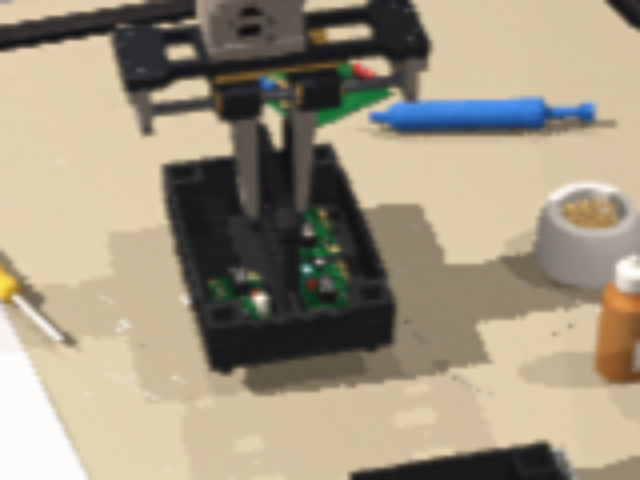

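The tray is off the bench and level. The end-wall pinch on it hit something inside at up to 55 N, so I don't trust that y value. I'll carry the tray over the nest and locate it along the bar by vision.

```bash
python3 - <<'E'
from h import *
ux=np.array([np.cos(YAW),np.sin(YAW)]);uy=np.array([-ux[1],ux[0]])
L=np.array([535.2,-144.0]); 
robot.servo_line([537.5,171.4,150],feed=120);st()
robot.servo_line([*L,150],feed=200)
robot.servo_line([*L,136],feed=60);robot.hold(.2);o=st();T=np.array(o['tcp_pos'])[:2]
def rel(w,l): 
    d=w[:2]-T; print(l,'x %.1f y %.1f z %.1f'%(d@ux,d@uy,w[2]))
for cam in('top','scene'):
    im=viewer.read_camera(cam)
    if cam=='scene':cv2.imwrite('pics/s5.png',cv2.resize(im[180:340,210:420,::-1],None,fx=3.8,fy=3.7))
    for n in('handle','top_tray','lug'):
        for d in viewer.pinpoint(n,cam)[:2]: rel(world(d['at'],cam),f"{cam} {n} {d['confidence']:.2f}")
E
```

```text
t 30.09 p [536.9 171.4 149.5] F [ 0.55  0.25 -4.27] M [-0.14  0.1  -0.  ] w 15.5 g 39.9
t 32.4 p [ 535.4 -144.1  136.2] F [ 0.89 -0.02 -4.31] M [-0.1   0.1   0.01] w 15.5 g 39.9
top handle 0.59 x -2.4 y 7.8 z 152.6
top top_tray 0.71 x 0.0 y 8.3 z 68.7
top lug 0.86 x 46.1 y 79.7 z 72.1
scene handle 0.59 x -0.6 y -0.8 z 158.9
scene top_tray 0.68 x 0.6 y 4.3 z 73.0
scene lug 0.90 x 46.8 y 80.0 z 72.9
```

View pics/s5.png

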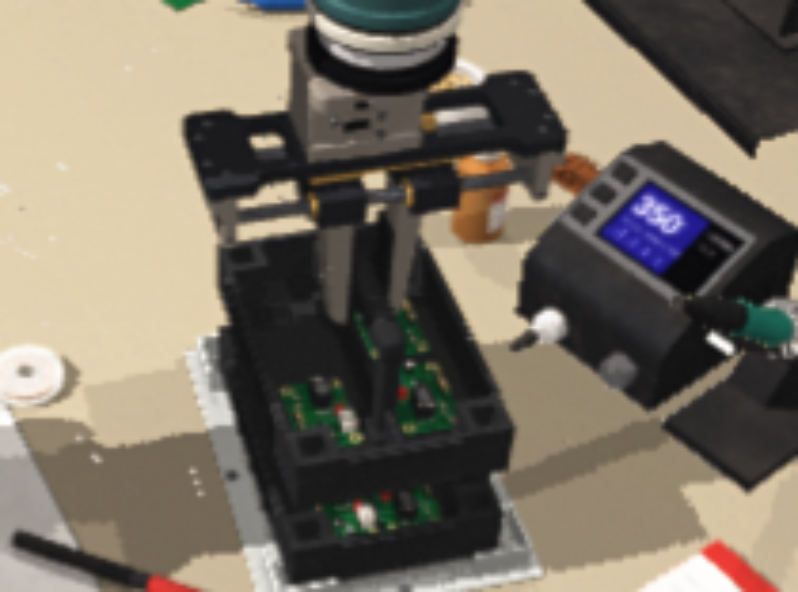

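Vision puts the held tray about 2–4 mm towards +y of the TCP. The lower tray shows directly beneath it. Starting a gentle search along y.

```bash
cat > feel.py <<'E'
from h import *
ux=np.array([np.cos(YAW),np.sin(YAW)]);uy=np.array([-ux[1],ux[0]])
L=np.array([535.2,-144.0]);R=down(AX-.001)
def go(x,y,z,f): robot.servo_line([*(L+x*ux+y*uy),z],feed=f,rotation=R)
def rel():
    o=robot.observe();d=np.array(o['tcp_pos'])[:2]-L;return o,d@ux,d@uy,o['tcp_pos'][2],o['contact_force'][2]-F0
go(0,-3,122,60);robot.hold(.2);F0=robot.observe()['contact_force'][2]
z=120.
while z>105:
    go(0,-3,z,20);o,x,y,zz,f=rel()
    if f>2.2:break
    z-=.7
print('contact',round(z,1));st()
if zz>113:
    found=False;log=[]
    ys=np.r_[np.arange(-3,-7.5,-.8),np.arange(-6.8,3,.8)]
    for dx,seq in((0,ys),(1.0,ys[::-1][:12]),(-1.0,ys[6:])):
        for yy in seq:
            go(dx,yy,z,12);o,x,y,zz,f=rel();log.append((dx,round(yy,1),round(x,1),round(y,1),round(zz,1),round(f,1),*np.round(o['contact_force'][:2],1)))
            if f<1.5: z-=.4
            if f>4.5: z+=.4
            if zz<113.6: found=True;break
        if found or o['t']>50:break
    for l in log:print(*l)
    print('found',found)
st()
E
python3 feel.py
```

```text
contact 105.3
t 38.89 p [ 534.7 -147.   106.1] F [-2.9   0.77  4.65] M [ 0.11  0.7  -0.01] w 15.6 g 39.9
t 38.89 p [ 534.7 -147.   106.1] F [-2.9   0.77  4.65] M [ 0.11  0.7  -0.01] w 15.6 g 39.9
```

The lugs went straight in: z is 106.1, which is the home height, under a light push. Relaxing, releasing and retreating.

```bash
python3 - <<'E'
from h import *
o=robot.observe();p=np.array(o['tcp_pos'])
robot.servo_line([p[0],p[1],106.2],feed=20);robot.hold(.1);st()
grip(.5);st()
p=np.array(robot.observe()['tcp_pos'])
robot.servo_line([p[0],p[1],175],feed=120)
robot.servo_line([p[0]-20,p[1]+260,260],feed=250);st()
a=viewer.read_camera('scene');b=None
for cam in('scene','top'):
    if cam=='top':b=viewer.read_camera('top')
    for n in('top_tray','handle','flux_bottle','wick_bobbin','marker'): print(cam,n,[(round(d['confidence'],2),np.round(world(d['at'],cam),1).tolist()) for d in viewer.pinpoint(n,cam)[:1]])
f=lambda i,y,x,h,w:cv2.resize(i[y:y+h,x:x+w],(400,400),interpolation=cv2.INTER_CUBIC)
cv2.imwrite('pics/end.png',np.hstack([f(a,230,240,120,120),f(b,180,310,105,105)])[:,:,::-1])
E
```

```text
t 39.24 p [ 534.9 -147.   106.1] F [ 0.64  0.67 -0.64] M [-0.05  0.07  0.  ] w 15.5 g 39.9
t 39.85 p [ 534.8 -147.   106.2] F [-0.25 -0.12 -0.34] M [-0.08  0.08  0.04] w 46.0 g 0.0
t 41.83 p [514.6 111.4 259.5] F [ 0.15  0.   -0.17] M [-0.11  0.05 -0.02] w 46.0 g 0.0
scene top_tray [(0.62, [538.9, -144.5, 43.6])]
scene handle [(0.57, [533.5, -149.4, 129.6])]
scene flux_bottle [(0.55, [717.2, 19.6, -0.1])]
scene wick_bobbin [(0.51, [387.8, -0.1, 3.3])]
scene marker [(0.53, [380.4, -162.6, 1.1])]
top top_tray [(0.66, [534.5, -139.8, 39.4])]
top handle [(0.61, [537.1, -140.7, 122.9])]
top flux_bottle [(0.54, [719.2, 23.5, -0.8])]
top wick_bobbin [(0.54, [386.9, 9.3, -3.2])]
top marker [(0.7, [379.9, -159.9, 0.1])]
```

View pics/end.png

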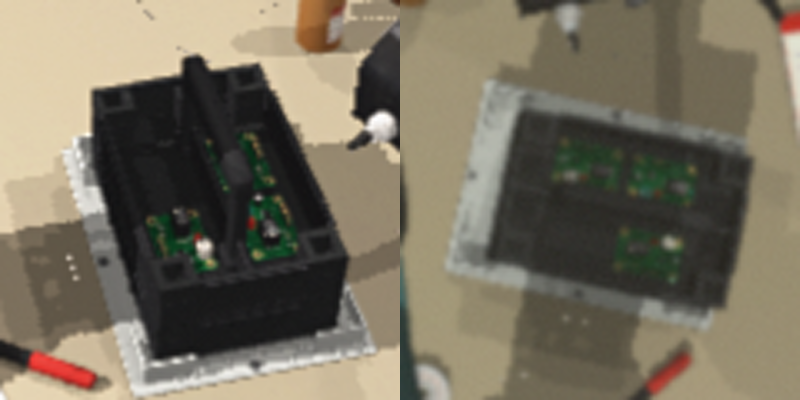

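The top tray sits flush on the lower one, with no gap showing around (245,290), and the other items haven't moved.

```bash
python3 -c "
from h import *
print(robot.job_done())"
```

```text
the job is handed in; nothing more can be done
None
```

The relay board lies flat in the empty half of the lower tray and the top tray is stacked fully home and released; the bottle, bobbin and marker are where they were, and I handed the job in at about 42 s. One fault: while I was locating the top tray before lifting it, a fingertip hit something inside it at up to 55 N.

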